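# Fit a gear-case cover over its quarter-turn bolt and hold it shut

### The job

Close the gear case: turn its quarter-turn T-bolt until the bar lines up with the slot in the cover plate, then carry the cover by its handle, slide its plain end in under the overhang while still above the bolt, and lower it so that the bolt passes through the slot. Press the cover down flat against the case until the springy seal is fully squeezed, and finish while still holding it pressed there; do not let go. Leave the screwdriver, the wrench and the copper pipe where they lie.

Things in the scene. Friction and masses are not known exactly. Their poses are not given: they have to be found in the camera images.
- gearcase: Green cast gear case, open on top, fixed. Origin on the bench under the centre of its opening; x points to the overhang end, y across, z up. Top flange (frame for the cover) 50 mm above the bench, 200 (x) by 150 mm (y), opening 150 by 90 mm. Fitted, the cover's axes match the case's, its origin right above this one, underside at 50 mm, its last 20 mm (+x) below the overhang.
- overhang_edge (a point): Middle of the overhang's lower inner edge: x = 65, y = 0, z = 108 mm of the gear case, same axes. The level overhang is 150 mm wide (y), underside 108 and top 126 mm above the bench, carried by a wall whose inner face is at x = 98 mm of the case; a dark 40 mm shaft lies on it (x 88 to 128 mm, top at 148 mm).
- bolt (a joint): Angle of the T-bolt about the vertical, anticlockwise seen from above positive. 0 (or pi) = bar lies along the gear case's y axis, in line with the slot of a fitted cover; pi/2 = crosswise. Turns freely from -0.4 to 3.54 without a stop or click at 0 or pi, and stays where it is left (friction about 0.06 N m).
- bolt_top (a point): Centre of the top of the steel T-bolt, 80 mm above the bench, at x = -55, y = 0 mm of the gear case. The bar (head) is 34 mm long, 8 mm wide, 16 mm tall (64 to 80 mm above the bench) on a 10 mm round shank. The point's y axis lies along the bar.
- seal (a joint): Squeeze of the black rubber seal frame inside the opening (148 by 88 mm outside, 8 mm wide), m. 0 = free, standing 6 mm proud of the flange face; 0.006 = level with it, cover touching the flange. Sprung: about 5 N to start it, 12 N at 0.006; the cover's own weight does not squeeze it.
- cover: Loose aluminium cover plate, 170 mm (x) by 110 mm (y), 5 mm thick, about 0.35 kg, lying flat on the bench. Origin at the centre of its underside, z up; the end with the slot is -x, the plain end that goes under the overhang is +x. Dark steel bow handle on top.
- cover_handle (a point): Centre of the handle bar, at x = 5, y = 0, z = 37 mm of the cover. The bar is 74 mm long along the cover's x, 12 mm wide and 12 mm tall (31 to 43 mm above the underside), on a 10 mm thick leg at either end.
- cover_slot (a point): Centre of the slot, on the underside, at x = -55, y = 0 mm of the cover. The slot goes right through, 44 mm long along the cover's y and 18 mm wide along x.
- cover_far_edge (a point): Middle of the plain end's lower edge, at x = 85, y = 0, z = 0 mm of the cover.
- screwdriver: Bystander: loose screwdriver lying on the bench towards the robot's left. Leave alone.
- wrench: Bystander: loose wrench lying on the bench straight ahead, between case and cover. Leave alone.
- pipe_bend: Bystander: loose bent copper pipe, 16 mm thick, on the bench towards the robot's right. Leave alone.

How it is judged:
On the way, in this order (a step that is already met when the one before it is completed fails the run):
1. the T-bolt's bar is turned in line with the slot direction (the case's y axis), within 0.15 rad (angle between the y axis of bolt_top and the y axis of gearcase, either way round below 0.15 rad), for 0.2 s.
2. the cover's plain end is under the overhang while the cover is still above the bolt (x of cover_far_edge in the frame of overhang_edge between 0.004 and 0.034 m and y of cover_far_edge in the frame of overhang_edge between -0.06 and 0.06 m and z of cover_far_edge in the frame of overhang_edge below -0.004 m and z of cover_slot in the frame of gearcase above 0.078 m and angle between cover's own z axis and vertical below 0.35 rad), for 0.05 s.
At the end, for the whole second after the job is handed in: The bolt stands through the cover's slot (centres within 10 mm, bar within 0.3 rad of the slot, cover within 0.25 rad of the case); the cover is flat (0.03 rad), within 2 mm of the flange, the seal squeezed over 4 mm, and the fingers still press or grip the cover, at rest (horizontal distance between cover_slot and bolt_top below 0.01 m and angle between the y axis of cover and the y axis of gearcase, either way round below 0.25 rad and angle between the y axis of bolt_top and the y axis of cover, either way round below 0.3 rad and angle between cover's own z axis and vertical below 0.03 rad and z of cover in the frame of gearcase between 0.047 and 0.052 m and value of joint seal above 0.004 m and contact force between the fingers and cover above 2 N and linear speed of cover below 0.02 m/s); the arm keeps its last pose, push and grip.
It fails at once if a bystander (screwdriver, wrench, copper pipe) is moved by more than 30 mm (distance of any of screwdriver, wrench, pipe_bend from where it was at the start of the episode above 0.03 m).
It also fails if it takes over 58 s, if anything falls off the work surface, if the arm or the gripper's body presses on something with over 40 N, if the wrist force passes 120 N, or if a joint passes its speed limit or range.

### The arm

A 6-joint arm with a two-finger parallel gripper is mounted at the origin on the work surface. World frame = base frame: x ahead of the robot, y to its left, z up, the work surface at z = 0. Lengths are in m, angles in rad, forces in N, time in s.
With the tool pointing down it reaches from about 0.35 to 0.775 m from the base axis. Payload 5.5 kg.
Tool frame: the origin (TCP) lies between the finger pads; the fingertips stand 22 mm ahead of it and the grasp point (between the pads) lies 3 mm ahead of it; z points along the fingers, y is the line along which they close (so a half turn about z gives the same grasp; the last joint's range is limited). The gripper opens to 85 mm and grips with 20 to 120 N. Pads are 22 mm wide; open, the fingers measure 114 mm over their backs; the gripper's body (76 mm by 85 mm) begins 54 mm behind the grasp point. The pads swing forward as they close: fully open they stand 13 mm farther back than shut.
Start: joints at [1.125, 0.313, 0.046, 1.304, 0, 1.431], TCP at [0.173, 0.548, 0.253] pointing down, gripper open.
Joint ranges: [-2.76, 2.76], [-0.86, 1.69], [-1.03, 1.26], [-2.2, 2.34], [-1.47, 1.5], [-3.14, 3.14]. Speed limits (rad/s): [2.57, 2.57, 3.14, 3.14, 3.14, 3.14].

### API

Orientations are given as a unit quaternion [w, x, y, z].
In Python, from workcell import env, read_camera gives the robot as it stands (env), with the cameras as plain functions.
- The arm moves only by the tool nudge_tcp, called after "Emit:" as name(argument=value, ...) on one line, values as JSON. Schema: {"type":"object","properties":{"plan":{"type":"array","items":{"type":"number"},"minItems":6,"maxItems":48},"finger_gap":{"type":"number"},"grip_n":{"type":"number"},"only":{"type":"string"},"quiet":{"type":"boolean"},"lines":{"type":"string"}},"required":["plan"],"additionalProperties":false}. plan is one flat list of numbers that holds 1 to 8 rows one after another, with no inner brackets; each row has 6 numbers: dx, dy, dz in a scale on which 1.0 is 0.5 m, then a rotation vector rx, ry, rz in a scale on which 1.0 is 4 rad; each row is the pose to reach, as a shift and turn from the pose commanded when the call began, along the tool's axes at that moment; what a row does not reach only later rows make up. A row lasts 1/8 s, in which the tool goes at most 0.0625 m and 0.188 rad, less where a joint would pass 70% of its speed; a pose out of reach is approached as far as the arm can. finger_gap is the finger opening in m, set as the call begins (left out keeps the last). The fingers move at their own pace and stop on an object; grip_n is the grip in N (left out, the last holds). Time passes only in rows, so rows that do not move let the fingers close. The tool returns the time, the measured TCP pose, the force, the opening and the grip force at its end. only (a regular expression) keeps the lines of the reply that match it, lines (a string "A,B") keeps lines A to B, and quiet returns only ok. A shift or turn number past 1, either way, is cut back to 1. Input that does not fit is refused with a message, and nothing moves.
- env.get_state(): the state, without advancing time (a new reading comes with each control period).
- read_camera(name): name is "side" or "top" or "wrist"; returns a dict with "image" (420x560x3 uint8, red, green, blue), "K" (3x3 intrinsics, pixels), "R" (3x3) and "t" (3): a world point X has camera coordinates R X + t. Camera axes: x right, y down, z forward; pixel columns grow to the right and rows downward; lengths in m; the calibration is good to about 2 mm. A picture is of the moment at which its call begins. There is no depth.
- env.hand_in(): hands the job in; it is judged then, once.
The state is a dict: "clock": time; "joint_pos": joint angles; "qvel": joint speeds; "tau": joint torques, N m; "tcp_pos": TCP position; "orientation": TCP orientation; "wrist_force": force on the tool from outside, world axes, zero at the start; "ft_torque": the same for the moment, N m; "finger_gap": finger opening in m; "grip_force": force on a finger pad.
Only numpy, scipy, OpenCV 4.12 (cv2) and the standard library are available. Lean on these libraries where they do the work, as an engineer would, in place of code of your own. Each camera call takes 0.05 s, during which the arm holds its last target. There are 200 camera calls.

## Working session

There is one attempt and no reset: what is moved stays moved. The work goes in short steps, Python scripts to look and compute and a tool call to move; the robot and the scene stay as the last step left them, time stands still between calls to the robot, and variables do not carry over. Pictures are saved under pics/ and viewed, at most 10 in all, crops included, and the job is handed in when it is done.

```bash
ls; mkdir -p pics
```

Run:
```python
from workcell import env, read_camera
import cv2,numpy as np
for n in ["top","side"]:
    r=read_camera(n); cv2.imwrite(f"pics/{n}0.png",r["image"][:,:,::-1]); print(n,r["K"].tolist(),r["R"].round(4).tolist(),r["t"].round(4).tolist())
    np.savez(f"pics/{n}0.npz",**r)
s=env.get_state(); print(s["clock"],s["tcp_pos"],s["orientation"],s["finger_gap"])
```

```text
pics
workcell.py
top [[391.6437224042798, 0.0, 274.0907078550974], [0.0, 391.6437224042798, 210.31787276824522], [0.0, 0.0, 1.0]] [[0.0058, -1.0, 0.0065], [-0.9901, -0.0066, -0.14], [0.1401, -0.0057, -0.9901]] [-0.0376, 0.5837, 1.1387]
side [[453.2663065144434, 0.0, 279.50593187006854], [0.0, 453.2663065144434, 215.76745311889457], [0.0, 0.0, 1.0]] [[0.9247, -0.3807, -0.0007], [-0.2695, -0.6534, -0.7074], [0.2689, 0.6544, -0.7068]] [-0.5437, 0.2092, 1.0784]
0.1 [0.17294909 0.54793442 0.25248811] [-2.28200855e-04  1.52307336e-01  9.88332834e-01 -7.95744784e-04] 0.08554499937480971
```

View pics/top0.png

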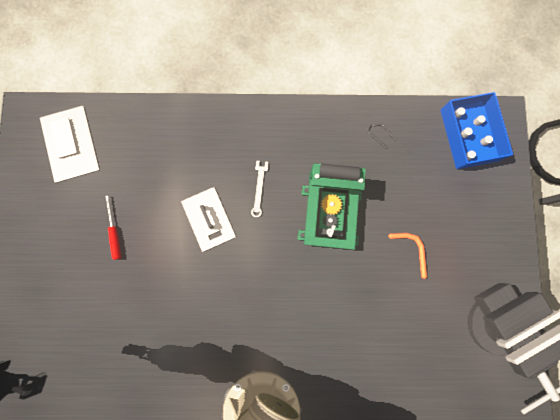

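View pics/side0.png

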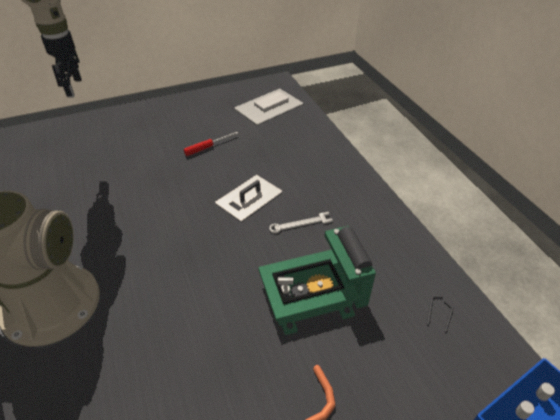

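The top view shows the cover at about (208,219) with its slot at (215,236), near the robot. The green case is at (335,206) with its overhang facing away from the robot, and the bolt is at about (331,232). The wrench is at (260,190). In the side view the cover is at (249,197) and the case at (310,285). Next I'll measure these and enlarge the case.

Create h.py:
```python
import numpy as np,cv2
def ray(r,px):
    d=r["R"].T@np.linalg.inv(r["K"])@np.array([px[0],px[1],1.]); return -r["R"].T@r["t"],d
def onz(r,px,z):
    o,d=ray(r,px); return o+d*(z-o[2])/d[2]
def proj(r,X):
    c=r["R"]@np.asarray(X)+r["t"]; p=r["K"]@c; return p[:2]/p[2]
def blob(mask,near):
    cs,_=cv2.findContours(mask.astype(np.uint8),cv2.RETR_EXTERNAL,cv2.CHAIN_APPROX_NONE)
    return min((c for c in cs if cv2.contourArea(c)>60),key=lambda c:np.hypot(*(c[:,0].mean(0)-near)))
```

Run:
```python
from h import *
for n,pc,pg in [("top",(208,219),(335,206)),("side",(249,197),(315,285))]:
    r=np.load(f"pics/{n}0.npz"); im=r["image"].astype(int); R,G,B=im[...,0],im[...,1],im[...,2]
    c=blob((im.min(2)>135),pc); 
    P=np.array([onz(r,p,0.005)[:2] for p in c[:,0]],np.float32)
    rc=cv2.minAreaRect(P); print(n,"cover",rc, cv2.boxPoints(rc).round(4).tolist())
    g=blob((G>R*1.4)&(G>B*1.2)&(G>40),pg)
    ap=cv2.approxPolyDP(g,4,True)[:,0]; print("green",ap.tolist())
    print([onz(r,p,0.05)[:2].round(3).tolist() for p in ap])
r=np.load("pics/top0.npz")["image"]; s=np.load("pics/side0.npz")["image"]
a=cv2.resize(r[155:255,290:390],(400,400),interpolation=cv2.INTER_CUBIC); b=cv2.resize(s[220:340,255:375],(400,400),interpolation=cv2.INTER_CUBIC)
cv2.imwrite("pics/crop1.png",np.hstack([a,b])[:,:,::-1])
```

```text
top cover ((0.5571461915969849, 0.20223727822303772), (0.19081133604049683, 0.17449498176574707), 24.469749450683594) [[0.4341999888420105, 0.24210000038146973], [0.5063999891281128, 0.08330000191926956], [0.6801000237464905, 0.1623000055551529], [0.6078000068664551, 0.32120001316070557]]
green [[313, 164], [310, 184], [302, 186], [308, 206], [306, 229], [299, 230], [298, 239], [354, 249], [360, 199], [356, 190], [364, 188], [365, 169], [361, 168], [362, 183], [315, 179], [320, 164]]
[[0.726, -0.151], [0.664, -0.142], [0.657, -0.118], [0.596, -0.135], [0.527, -0.129], [0.524, -0.108], [0.497, -0.105], [0.469, -0.271], [0.619, -0.292], [0.646, -0.281], [0.653, -0.305], [0.711, -0.31], [0.714, -0.297], [0.668, -0.299], [0.679, -0.157], [0.726, -0.173]]
side cover ((0.5605008602142334, 0.17277826368808746), (0.17271527647972107, 0.11296643316745758), 24.585548400878906) [[0.4584999978542328, 0.1881999969482422], [0.5055000185966492, 0.08550000190734863], [0.6625000238418579, 0.15729999542236328], [0.6154999732971191, 0.26010000705718994]]
green [[332, 230], [325, 232], [330, 250], [259, 267], [285, 333], [296, 331], [295, 320], [333, 309], [346, 318], [354, 314], [352, 301], [357, 307], [367, 303], [374, 270], [363, 268], [356, 275]]
[[0.703, -0.08], [0.683, -0.08], [0.667, -0.14], [0.484, -0.123], [0.473, -0.311], [0.496, -0.316], [0.505, -0.29], [0.595, -0.297], [0.61, -0.328], [0.632, -0.326], [0.644, -0.294], [0.647, -0.312], [0.673, -0.312], [0.736, -0.236], [0.714, -0.221], [0.688, -0.233]]
```

View pics/crop1.png

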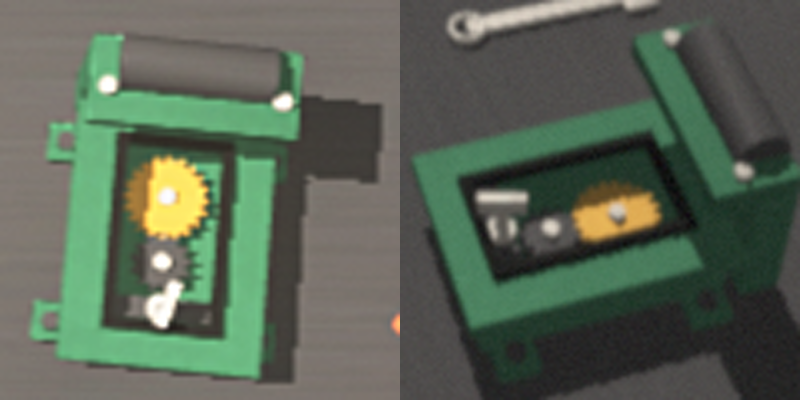

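The crop shows, on the left (top view), the flange corners at crop (58,355) and (258,377), and the overhang's inner edge from (85,120) to (298,138). The bolt bar runs roughly from (180,285) to (155,322). On the right (side view), the bar runs from (475,198) to (527,198), and the flange corners are at (415,157), (470,328) and (705,268).

Run:
```python
from h import *
t=np.load("pics/top0.npz"); s=np.load("pics/side0.npz")
T=lambda p:(p[0]/4+290-.4,p[1]/4+155-.4); S=lambda p:((p[0]-400)/3.3333+255-.35,p[1]/3.3333+220-.35)
for n,p,z in [("FLn",(58,355),.05),("FRn",(258,377),.05),("ohL in",(85,120),.126),("ohR in",(298,138),.126),("ohLfar",(95,35),.126),("ohRfar",(302,55),.126),("opLn",(105,325),.05),("opRn",(218,337),.05)]: print("top",n,onz(t,T(p),z).round(4))
for n,p,z in [("FLn",(415,157),.05),("FRn",(470,328),.05),("bar a",(475,198),.08),("bar b",(527,198),.08),("opLn",(460,180),.05),("opRn",(497,282),.05)]: print("side",n,onz(s,S(p),z).round(4))
# bolt bar mask
for r,c,n in [(t,(331,231),"top"),(s,(284,279),"side")]:
    im=r["image"].astype(int); m=np.zeros(im.shape[:2],bool); x,y=c
    m[y-10:y+11,x-9:x+10]=True
    k=(im.min(2)>125)&m; 
    ys,xs=np.nonzero(k); P=np.array([onz(r,p,.08)[:2] for p in zip(xs,ys)]); print(n,len(xs),P.mean(0),np.linalg.eigh(np.cov(P.T)))
    print(im.min(2)[y-8:y+9,x-8:x+9])
```

```text
top FLn [ 0.4847 -0.1232  0.05  ]
top FRn [ 0.4694 -0.2709  0.05  ]
top ohL in [ 0.646  -0.1368  0.126 ]
top ohR in [ 0.6341 -0.287   0.126 ]
top ohLfar [ 0.7076 -0.1444  0.126 ]
top ohRfar [ 0.6942 -0.2914  0.126 ]
top opLn [ 0.5071 -0.1582  0.05  ]
top opRn [ 0.4987 -0.2419  0.05  ]
side FLn [ 0.4847 -0.1221  0.05  ]
side FRn [ 0.4679 -0.2697  0.05  ]
side bar a [ 0.5025 -0.1938  0.08  ]
side bar b [ 0.5353 -0.2073  0.08  ]
side opLn [ 0.5071 -0.1539  0.05  ]
side opRn [ 0.4981 -0.2434  0.05  ]
top 80 [ 0.52328368 -0.19714958] EighResult(eigenvalues=array([3.92831262e-05, 1.38665080e-04]), eigenvectors=array([[-0.27093459, -0.96259776],
       [-0.96259776,  0.27093459]]))
[[ 62  57  59  86 113 110 106 111 107 103 106 106 103  97  79  81 105]
 [ 65  64  64  92 117 115 112 109 108 118 123  98  73  68  67  68  76]
 [ 65  66  72  89 107 116 110 108 116 177 206 160 110  59  59  85 110]
 [ 64  63  62  64  83  98  86  93 147 247 255 254 186  74  56  86 113]
 [ 62  61  60  61  76  81  71  84 170 243 254 242 140  69  69  91 111]
 [ 79  77  70  68  84 125 158 157 201 247 255 242 130 101 108
[... 1482 characters left out ...]
138 173 180 181 180 179 180 179 178 177 172 169 166 165 157]
 [ 37  81 150 188 197 198 197 197 197 197 197 192 185 182 180 180 166]
 [ 34  65 115 144 152 153 152 152 155 155 156 150 148 143 145 144 133]
 [ 30  46  77  97  98 100  99  99 100 102 103 103 101  96  96  97  91]
 [ 34  43  65  78  80  82  83  83  86  87  83  83  84  86  85  84  77]
 [ 35  36  62  77  78  79  81  84  83  82  81  82  80  77  76  78  74]
 [ 34  38  45  54  66  79  92  93  85  79  81  83  74  67  62  66  61]
 [ 37  34  32  42  61  97 129 122  96  81  86  96 100  79  51  41  39]
 [ 55  32  28  33  63 119 164 140  98  80  88 121 150 115  64  38  43]
 [ 63  40  25  23  56 125 172 143  96  80  88 132 170 137  69  43  58]]
```

Add to h.py:
```python
from scipy.spatial.transform import Rotation as Ro
def delta(env,X,phi):
    "shift and turn in tool axes to TCP X, tool down, tool y at azimuth phi (deg)"
    s=env.get_state(); q=s["orientation"]; A=Ro.from_quat([q[1],q[2],q[3],q[0]])
    y=np.array([np.cos(np.radians(phi)),np.sin(np.radians(phi)),0]); z=np.array([0,0,-1.])
    W=Ro.from_matrix(np.c_[np.cross(y,z),y,z])
    print("t",round(s["clock"],2),"tcp",s["tcp_pos"].round(4),"shift",A.inv().apply(np.array(X)-s["tcp_pos"]).round(4),"turn",(A.inv()*W).as_rotvec().round(3))
```

Run:
```python
from h import *; from workcell import env, read_camera
r=np.load("pics/top0.npz"); im=r["image"].astype(int)
for th in (150,170,190):
    c=blob(im.min(2)>th,(208,219)); P=np.array([onz(r,p,0.005)[:2] for p in c[:,0]],np.float32); print(th,cv2.minAreaRect(P))
delta(env,(.42,.2,.25),68)
```

```text
150 ((0.5618914365768433, 0.17144672572612762), (0.17399413883686066, 0.11431420594453812), 24.49709701538086)
170 ((0.5618508458137512, 0.17101728916168213), (0.1720532774925232, 0.11267200857400894), 24.586029052734375)
190 ((0.5619938373565674, 0.1713603138923645), (0.17157843708992004, 0.11130142956972122), 24.487445831298828)
t 0.1 tcp [0.1729 0.5479 0.2525] shift [-0.3403 -0.2574  0.0028] turn [-0.002 -0.     0.078]
```

The rows are not in the units I measure in: shifts go in shares of 0.5 m and turns go in shares of 4 rad. I convert before sending: -0.34 m / 0.5 = -0.68, -0.257 m / 0.5 = -0.514, 0.078 rad / 4 = 0.0195.

Emit:
nudge_tcp(plan=[-0.68, -0.514, 0, 0, 0, 0.0195, -0.68, -0.514, 0, 0, 0, 0.0195, -0.68, -0.514, 0, 0, 0, 0.0195, -0.68, -0.514, 0, 0, 0, 0.0195, -0.68, -0.514, 0, 0, 0, 0.0195, -0.68, -0.514, 0, 0, 0, 0.0195, -0.68, -0.514, 0, 0, 0, 0.0195, -0.68, -0.514, 0, 0, 0, 0.0195], finger_gap=0.04)

```text
clock: 1.1
tcp_pos: [0.4217, 0.1983, 0.2529]
orientation: [-0.0, 0.194, 0.981, -0.0]
wrist_force: [-0.8, -1.3, 0.8]
finger_gap: 0.0399
grip_force: 0.0
```

```bash
python3 -c "
from h import *; from workcell import env, read_camera
delta(env,(.5205,-.2008,.18),67.6)"
```

```text
t 1.1 tcp [0.4217 0.1983 0.2529] shift [-0.2431 -0.3315  0.073 ] turn [-0.     0.     0.001]
```

Converted, -0.331 m / 0.5 = -0.662, -0.243 m / 0.5 = -0.486.

Emit:
nudge_tcp(plan=[-0.486, -0.662, 0.06, 0, 0, 0, -0.486, -0.662, 0.06, 0, 0, 0, -0.486, -0.662, 0.06, 0, 0, 0, -0.486, -0.662, 0.06, 0, 0, 0, -0.486, -0.662, 0.06, 0, 0, 0, -0.486, -0.662, 0.06, 0, 0, 0, -0.486, -0.662, 0.146, 0, 0, 0, -0.486, -0.662, 0.146, 0, 0, 0])

```text
clock: 2.1
tcp_pos: [0.5198, -0.1971, 0.1762]
orientation: [-0.003, 0.192, 0.981, 0.001]
wrist_force: [-0.3, 1.3, -1.3]
finger_gap: 0.0404
grip_force: 0.0
```

```bash
python3 -c "
from h import *; from workcell import env, read_camera
r=read_camera('wrist'); np.savez('pics/w1.npz',**r); cv2.imwrite('pics/w1.png',r['image'][:,:,::-1])
for p in ((.5205,-.2008,.08),(.5215,-.201,.08)): print(proj(r,p))
delta(env,(.5205,-.2008,.083),67.6)"
```

```text
[278.28271913 221.69480266]
[278.55760433 223.04120318]
t 2.15 tcp [ 0.5202 -0.1961  0.1781] shift [-0.0026 -0.0044  0.0951] turn [ 0.001 -0.005  0.006]
```

View pics/w1.png

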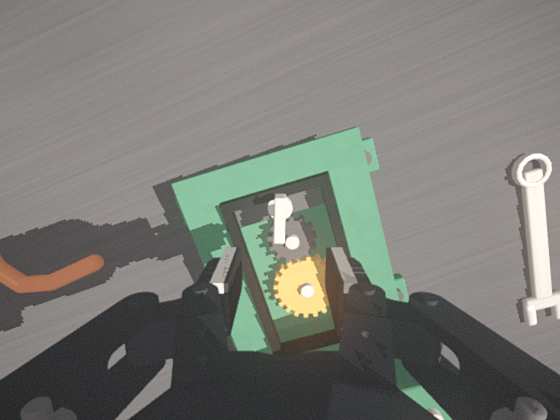

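The wrist image shows the bar from (280,195) to (279,242), lined up with the gap between the fingers. The predicted centre was (278,222), which agrees to within about 2 mm. Next I lower and grip.

Converted, 0.093 m / 0.5 = 0.186, 0.05 m / 0.5 = 0.1.

```bash
python3 -c "
from h import *
r=np.load('pics/w1.npz')
for p in ((280,195),(279,242)): print(onz(r,p,.08))"
```

```text
[ 0.50300786 -0.19232464  0.08      ]
[ 0.53489627 -0.20615657  0.08      ]
```

Emit:
nudge_tcp(plan=[0, -0.001, 0.1, 0, 0, 0, 0, -0.001, 0.186, 0, 0, 0, 0, -0.001, 0.186, 0, 0, 0, 0, -0.001, 0.186, 0, 0, 0])

```text
clock: 2.65
tcp_pos: [0.5224, -0.1968, 0.0895]
orientation: [0.001, 0.19, 0.982, -0.0]
wrist_force: [-0.0, 0.0, -1.6]
finger_gap: 0.04
grip_force: 0.0
```

Emit:
nudge_tcp(plan=[0, 0, 0, 0, 0, 0, 0, 0, 0, 0, 0, 0, 0, 0, 0, 0, 0, 0, 0, 0, 0, 0, 0, 0], finger_gap=0, grip_n=40)

```text
clock: 3.15
tcp_pos: [0.5218, -0.2005, 0.0898]
orientation: [0.002, 0.192, 0.981, -0.003]
wrist_force: [-5.6, -6.1, 5.3]
finger_gap: 0.0066
grip_force: 42.3
```

Converted, -0.003 m / 0.5 = -0.006, 1.27 rad / 4 = 0.3175.

Emit:
nudge_tcp(plan=[0, -0.006, 0, 0, 0, 0.04, 0, -0.006, 0, 0, 0, 0.08, 0, -0.006, 0, 0, 0, 0.12, 0, -0.006, 0, 0, 0, 0.16, 0, -0.006, 0, 0, 0, 0.2, 0, -0.006, 0, 0, 0, 0.24, 0, -0.006, 0, 0, 0, 0.28, 0, -0.006, 0, 0, 0, 0.3175])

```text
clock: 4.15
tcp_pos: [0.5205, -0.2016, 0.0898]
orientation: [0.002, 0.738, 0.675, -0.001]
wrist_force: [-3.9, -1.8, 8.4]
finger_gap: 0.0065
grip_force: 42.7
```

Emit:
nudge_tcp(plan=[0, 0, 0, 0, 0, 0, 0, 0, 0, 0, 0, 0, 0, 0, 0, 0, 0, 0])

```text
clock: 4.53
tcp_pos: [0.5204, -0.2016, 0.0898]
orientation: [0.002, 0.736, 0.677, -0.0]
wrist_force: [-4.2, -1.9, 8.0]
finger_gap: 0.0067
grip_force: 42.6
```

```bash
python3 -c "
from workcell import env, read_camera; print(env.get_state()['ft_torque'])"
```

```text
[-0.36723068  0.81925041 -0.11213046]
```

Emit:
nudge_tcp(plan=[0, 0, 0, 0, 0, 0, 0, 0, 0, 0, 0, 0, 0, 0, 0, 0, 0, 0], finger_gap=0.045)

```text
clock: 4.9
tcp_pos: [0.5202, -0.2002, 0.0873]
orientation: [0.0, 0.736, 0.677, 0.0]
wrist_force: [-0.8, -0.6, -0.7]
finger_gap: 0.0448
grip_force: 0.0
```

Emit:
nudge_tcp(plan=[0, 0, -0.12, 0, 0, 0, 0, 0, -0.24, 0, 0, 0, 0, 0, -0.3, 0, 0, 0, 0, 0, -0.3, 0, 0, 0])

```text
clock: 5.4
tcp_pos: [0.5216, -0.2009, 0.2402]
orientation: [0.003, 0.736, 0.677, 0.001]
wrist_force: [0.6, -0.3, -0.7]
finger_gap: 0.0453
grip_force: 0.0
```

Run:
```python
from h import *; from workcell import env, read_camera
r=read_camera('wrist'); np.savez('pics/w2.npz',**r); cv2.imwrite('pics/w2.png',r['image'][:,:,::-1])
print(proj(r,(.5215,-.201,.08)))
delta(env,(.566,.1738,.23),114.5)
```

```text
[282.06404763 196.71706457]
t 5.45 tcp [ 0.5207 -0.2004  0.2381] shift [0.3767 0.0142 0.0078] turn [ 1.000e-03  3.000e-03 -2.081e+00]
```

View pics/w2.png

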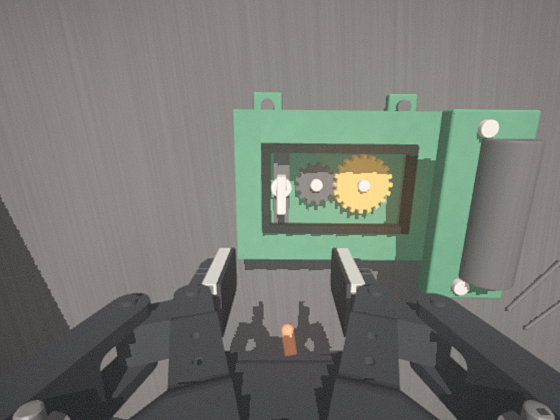

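The bar now stands vertical in the image from (281,176) to (282,213), parallel to the flange's end edge, which runs from (235,111) to (236,260). I'll cross-check the case pose from this view and move to the cover.

Run:
```python
from h import *
r=np.load('pics/w2.npz')
for n,p,z in [("bar",(281,176),.08),("bar",(282,214),.08),("F+",(235,111),.05),("F-",(236,260),.05),("op+",(261,143),.05),("op-",(262,235),.05),("oh+",(441,111),.126),("oh-",(427,294),.126)]: print(n,onz(r,p,z).round(4))
```

```text
bar [ 0.5221 -0.1822  0.08  ]
bar [ 0.5201 -0.2171  0.08  ]
F+ [ 0.4844 -0.1233  0.05  ]
F- [ 0.467  -0.2723  0.05  ]
op+ [ 0.5054 -0.1543  0.05  ]
op- [ 0.4971 -0.2468  0.05  ]
oh+ [ 0.6386 -0.1376  0.126 ]
oh- [ 0.6342 -0.2819  0.126 ]
```

Emit:
nudge_tcp(plan=[0.24, 0, -0.04, 0, 0, -0.045, 0.36, 0, -0.04, 0, 0, -0.09, 0.48, 0.02, -0.04, 0, 0, -0.135, 0.6, 0.028, -0.04, 0, 0, -0.18, 0.7, 0.028, -0.04, 0, 0, -0.225, 0.754, 0.028, -0.04, 0, 0, -0.27, 0.754, 0.028, -0.04, 0, 0, -0.315, 0.754, 0.028, -0.04, 0, 0, -0.36], finger_gap=0.06)

```text
clock: 6.45
tcp_pos: [0.5641, 0.1758, 0.2545]
orientation: [-0.002, 0.102, 0.995, -0.001]
wrist_force: [-0.2, -0.1, 0.3]
finger_gap: 0.0601
grip_force: 0.0
```

Emit:
nudge_tcp(plan=[0, 0, 0, 0, 0, -0.045, 0, 0, 0, 0, 0, -0.09, 0, 0, 0, 0, 0, -0.135, 0, 0, 0, 0, 0, -0.16, 0, 0, 0, 0, 0, -0.16, 0, 0, 0, 0, 0, -0.16])

```text
clock: 7.2
tcp_pos: [0.5648, 0.1742, 0.2561]
orientation: [-0.001, -0.211, 0.978, 0.0]
wrist_force: [-0.4, 0.4, 0.2]
finger_gap: 0.0599
grip_force: 0.0
```

Run:
```python
from h import *; from workcell import env, read_camera
r=read_camera('wrist'); np.savez('pics/w3.npz',**r); cv2.imwrite('pics/w3.png',r['image'][:,:,::-1])
print(proj(r,(.566,.1738,.043)))
delta(env,(.566,.1738,.042),114.5)
```

```text
[282.02167531 186.09992428]
t 7.25 tcp [0.5649 0.1743 0.2564] shift [-0.0011 -0.001   0.2144] turn [ 0.    -0.001 -0.003]
```

View pics/w3.png

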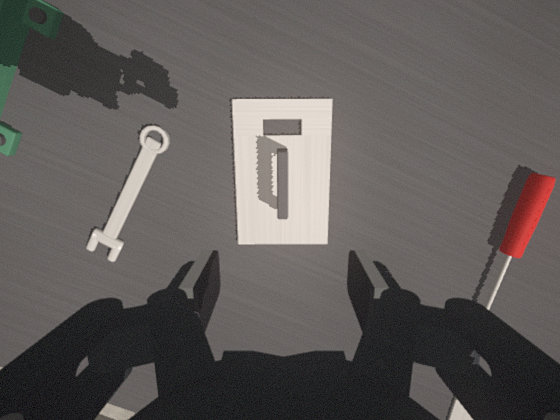

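The handle bar spans (276–288, 149–218), centred at (282,184). The prediction was (282,186), so I'll descend straight and grip.

Converted, 0.216 m / 0.5 = 0.432, 0.205 m / 0.5 = 0.41.

Emit:
nudge_tcp(plan=[-0.002, -0.002, 0.12, 0, 0, 0, -0.002, -0.002, 0.24, 0, 0, 0, -0.002, -0.002, 0.34, 0, 0, 0, -0.002, -0.002, 0.41, 0, 0, 0, -0.002, -0.002, 0.432, 0, 0, 0, -0.002, -0.002, 0.432, 0, 0, 0])

```text
clock: 8.0
tcp_pos: [0.5665, 0.1738, 0.0413]
orientation: [-0.0, -0.211, 0.977, 0.0]
wrist_force: [0.2, -0.1, -0.2]
finger_gap: 0.0602
grip_force: 0.0
```

Emit:
nudge_tcp(plan=[0, 0, 0, 0, 0, 0, 0, 0, 0, 0, 0, 0, 0, 0, 0, 0, 0, 0, 0, 0, 0, 0, 0, 0, 0, 0, 0, 0, 0, 0], finger_gap=0, grip_n=100)

```text
clock: 8.62
tcp_pos: [0.5675, 0.1741, 0.0429]
orientation: [0.001, -0.212, 0.977, 0.0]
wrist_force: [-1.7, -0.0, 6.9]
finger_gap: 0.0095
grip_force: 98.0
```

Emit:
nudge_tcp(plan=[0, 0, -0.06, 0, 0, 0, 0, 0, -0.12, 0, 0, 0, 0, 0, -0.2, 0, 0, 0, 0, 0, -0.3, 0, 0, 0, 0, 0, -0.33, 0, 0, 0, 0, 0, -0.33, 0, 0, 0])

```text
clock: 9.38
tcp_pos: [0.5669, 0.1739, 0.2066]
orientation: [0.001, -0.211, 0.977, 0.0]
wrist_force: [0.2, 0.3, -2.4]
finger_gap: 0.01
grip_force: 98.3
```

Run:
```python
from h import *; from workcell import env, read_camera
print(env.get_state()['orientation'])
u=np.array([.9952,-.0977]);C=np.array([.5762,-.2065])
for k in (-.055,.0045): print(k,C+k*u)
p=C-.045*u
delta(env,(*p,.21),84.4)
```

```text
[ 7.36924236e-04 -2.11478383e-01  9.77382397e-01  1.22685791e-05]
-0.055 [ 0.521464  -0.2011265]
0.0045 [ 0.5806784  -0.20693965]
t 9.38 tcp [0.5669 0.1739 0.2066] shift [ 0.1878 -0.3277 -0.0036] turn [0.    0.001 0.524]
```

Converted, -0.328 m / 0.5 = -0.656, -0.3 m / 0.5 = -0.6, 0.524 rad / 4 = 0.131.

Emit:
nudge_tcp(plan=[0.04, -0.06, 0, 0, 0, 0.015, 0.09, -0.15, 0, 0, 0, 0.03, 0.14, -0.24, 0, 0, 0, 0.05, 0.19, -0.33, 0, 0, 0, 0.07, 0.24, -0.42, 0, 0, 0, 0.0875, 0.29, -0.51, 0, 0, 0, 0.105, 0.34, -0.6, 0, 0, 0, 0.12, 0.376, -0.656, 0, 0, 0, 0.131])

```text
clock: 10.38
tcp_pos: [0.5294, -0.2043, 0.2031]
orientation: [-0.002, 0.051, 0.999, 0.001]
wrist_force: [0.6, 0.4, -3.4]
finger_gap: 0.0097
grip_force: 98.3
```

Emit:
nudge_tcp(plan=[0, 0, 0, 0, 0, 0, 0, 0, 0, 0, 0, 0, 0, 0, 0, 0, 0, 0])

```text
clock: 10.75
tcp_pos: [0.5307, -0.2013, 0.2053]
orientation: [-0.001, 0.048, 0.999, 0.001]
wrist_force: [-0.3, -0.4, -2.6]
finger_gap: 0.0101
grip_force: 98.3
```

Run:
```python
from h import *; from workcell import env, read_camera
for n in ("top","side"):
    r=read_camera(n); np.savez(f'pics/{n}4.npz',**r); cv2.imwrite(f'pics/{n}4.png',r['image'][:,:,::-1])
    s=env.get_state()
    zt=s['tcp_pos'][2]-.003-.037+.005
    C=np.array([.5762,-.2065])-.050*np.array([.9952,-.0977])
    im=r["image"].astype(int)
    for th in (150,170):
        c=blob(im.min(2)>th,proj(r,(*C,zt))); P=np.array([onz(r,p,zt)[:2] for p in c[:,0]],np.float32); print(n,th,cv2.minAreaRect(P),C)
t,s=[np.load(f'pics/{n}4.npz')["image"] for n in ("top","side")]
cv2.imwrite('pics/c4.png',np.hstack([cv2.resize(t[140:270,270:400],(400,400)),cv2.resize(s[190:320,220:350],(400,400))])[:,:,::-1])
u=np.array([.9952,-.0977]);C=np.array([.5762,-.2065])
p=C-.045*u
delta(env,(*p,.133),84.4)
```

```text
top 150 ((0.36042845249176025, -0.1775328814983368), (0.2633942663669586, 0.7874300479888916), 63.78153610229492) [ 0.52644  -0.201615]
top 170 ((0.3571789860725403, -0.16801053285598755), (0.2611512243747711, 0.7765880823135376), 62.22092819213867) [ 0.52644  -0.201615]
side 150 ((0.5144972801208496, -0.2013019174337387), (0.03330131992697716, 0.019219698384404182), 67.66854095458984) [ 0.52644  -0.201615]
side 170 ((0.5135101675987244, -0.20089498162269592), (0.033292755484580994, 0.017084209248423576), 67.66852569580078) [ 0.52644  -0.201615]
t 10.85 tcp [ 0.531  -0.2014  0.2059] shift [-0.0005 -0.0007  0.0729] turn [ 0.    -0.001  0.002]
```

View pics/c4.png

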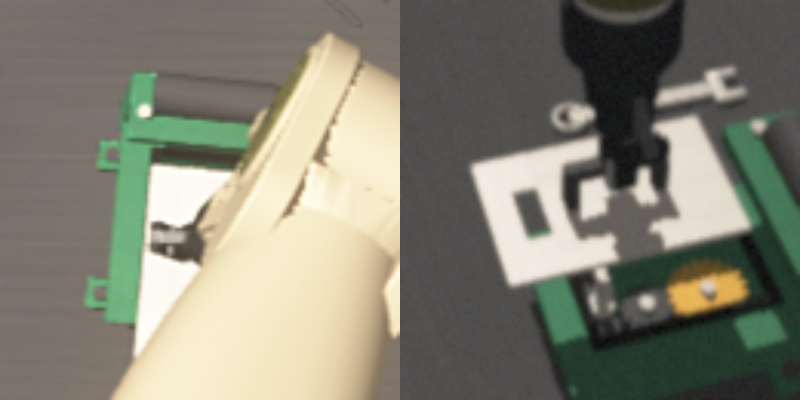

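In the crop, the side view (right half) shows the cover hanging level, with corners at crop (470,165), (512,286), (752,230) and (700,117), and the slot centre at (532,213). I'll check these points against the plane height.

Run:
```python
from h import *; from workcell import env, read_camera
r=np.load('pics/side4.npz'); z=env.get_state()['tcp_pos'][2]-.04+.005
Q=[onz(r,((a-400)/400*130+220-.3,b/400*130+190-.3),z)[:2] for a,b in [(470,165),(512,286),(752,230),(700,117)]]
print(np.round(Q,4)); print("centre",np.mean(Q,0),"sides",[np.linalg.norm(Q[i]-Q[i-1]).round(4) for i in range(4)])
for d in (Q[3]-Q[0],Q[2]-Q[1]): print(np.degrees(np.arctan2(d[1],d[0])))
print("slot",onz(r,((532-400)*.325+219.7,213*.325+189.7),z), "TCP",env.get_state()['tcp_pos'])
```

```text
[[ 0.4436 -0.1395]
 [ 0.4344 -0.2498]
 [ 0.6008 -0.2678]
 [ 0.6142 -0.1593]]
centre [ 0.5232472  -0.20410646] sides [np.float64(0.1717), np.float64(0.1106), np.float64(0.1674), np.float64(0.1093)]
-6.613157648292826
-6.193932986142392
slot [ 0.46846591 -0.19718063  0.17094183] TCP [ 0.53103312 -0.20142296  0.20594183]
```

Emit:
nudge_tcp(plan=[0, 0, 0.04, 0, 0, 0, 0, 0, 0.09, 0, 0, 0, 0, 0, 0.13, 0, 0, 0, 0, 0, 0.148, 0, 0, 0, 0, 0, 0.148, 0, 0, 0, 0, 0, 0.148, 0, 0, 0])

```text
clock: 11.6
tcp_pos: [0.5317, -0.2027, 0.1332]
orientation: [0.001, 0.049, 0.999, -0.0]
wrist_force: [1.4, -0.4, -2.9]
finger_gap: 0.0099
grip_force: 98.3
```

```bash
python3 -c "
from h import *; from workcell import env, read_camera
delta(env,(.5829,-.2066,.133),84.4)"
```

```text
t 11.6 tcp [ 0.5317 -0.2027  0.1332] shift [-0.0514  0.0011  0.0003] turn [-0.001  0.002  0.   ]
```

Converted, -0.0515 m / 0.5 = -0.103, -0.047 m / 0.5 = -0.094.

Emit:
nudge_tcp(plan=[-0.02, 0, 0, 0, 0, 0, -0.05, 0.001, 0, 0, 0, 0, -0.076, 0.002, 0, 0, 0, 0, -0.094, 0.002, 0, 0, 0, 0, -0.103, 0.002, 0, 0, 0, 0, -0.103, 0.002, 0, 0, 0, 0, -0.103, 0.002, 0, 0, 0, 0])

```text
clock: 12.48
tcp_pos: [0.5819, -0.2065, 0.1321]
orientation: [-0.0, 0.049, 0.999, 0.0]
wrist_force: [0.2, -0.1, -3.3]
finger_gap: 0.0096
grip_force: 98.3
```

Run:
```python
from h import *; from workcell import env, read_camera
r=read_camera('side'); np.savez('pics/side5.npz',**r); np.set_printoptions(suppress=True)
print(env.get_state()['wrist_force'])
a=r["image"][200:320,235:375]; cv2.imwrite('pics/c5.png',cv2.resize(a,(700,600))[:,:,::-1])
for p in [(.5212,-.2005,.0953),(.5212,-.2005,.08)]: print((proj(r,p)-[235,200]+.4)*5)
```

```text
[ 0.56141915  0.90906188 -2.43486197]
[256.69672718 374.91826424]
[256.38167795 395.63134555]
```

View pics/c5.png

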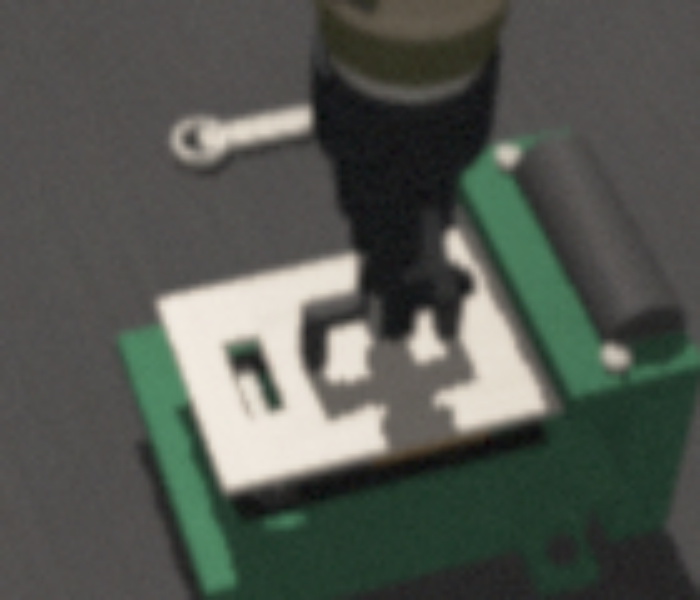

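The slot centre is at about (254,376) in the crop, against a prediction of (257,375). The plain end is under the overhang and the bar is visible in the slot, slightly to its left side. I'll check the raw pixels before lowering.

Run:
```python
from h import *
r=np.load('pics/side5.npz'); im=r["image"][264:286,276:296]; print(im.min(2))
print(proj(r,(.5212,-.2005,.0953)),proj(r,(.5212,-.2005,.08)), proj(r,(.5212,-.2005,.0953)+.002*np.array([.995,-.098,0])))
```

```text
[[222 223 222 223 220 220 221 222 221 218 218 214 214 214 213 216 216 212
  190 113]
 [223 223 222 221 222 222 220 221 221 219 215 215 216 216 218 218 216 212
  179 100]
 [222 223 223 222 222 219 214 211 213 206 201 210 218 217 219 220 219 211
  171  93]
 [222 222 221 216 209 203 183 175 169 159 161 198 217 218 219 219 220 213
  169  91]
 [223 223 218 192 165 151 135 124 115 108 122 174 211 220 220 220 219 212
  172  94]
 [222 222 213 179 124 103  93  87  74  71  89 143 204 219 219 220 219 209
  170  92]
 [224 222 219 194 128  77  61  54  51  47  57 114 185 213 217 217 218 210
  174  97]
 [223 224 221 204 140  77  41  36  36  30  40  91 162 207 219 220 218 216
  187 112]
 [223 224 223 211 156  84  42  44  43  35  28  61 131 194 218 219 218 216
  198 130]
 [222 222 222 218 185 111  63  63  72  58  34  31 101 173 210 217 220 218
  205 145]
 [224 222 222 222 206 145 101 110 119 108  63  36  79 151 205 219 220 221
  213 179]
 [224 222 222 222 214 172 141 173 180 163 100  39  63 128 197 219 220 221
  220 202]
 [222 224 224 223 219 198 166 203 209 191 136  70  49 103 174 213 221 221
  219 
[... 154 characters left out ...]
1 211 219
  218 219]
 [224 224 222 223 222 221 209 177 201 214 192 140  72  40  84 156 208 218
  219 220]
 [223 223 224 223 224 222 215 180 179 207 204 172 100  50  67 137 201 218
  220 219]
 [223 223 223 223 223 223 219 196 168 206 214 192 133  90 102 143 194 216
  218 219]
 [223 224 222 222 224 223 221 208 179 196 211 205 178 158 175 192 210 218
  221 220]
 [222 223 223 222 224 223 224 220 203 195 215 218 213 204 211 217 218 218
  218 219]
 [216 223 223 223 222 222 224 224 218 214 219 222 222 221 219 222 221 219
  218 217]
 [213 223 222 222 224 223 225 223 222 221 222 222 221 220 221 220 220 221
  218 218]]
[285.93934544 274.58365285] [285.87633559 278.72626911] [286.78735909 274.37885241]
```

Converted, 0.03 m / 0.5 = 0.06, -0.001 m / 0.5 = -0.002.

Emit:
nudge_tcp(plan=[0, -0.002, 0.004, 0, 0, 0, -0.002, -0.002, 0.016, 0, 0, 0, -0.002, -0.002, 0.028, 0, 0, 0, -0.002, -0.002, 0.04, 0, 0, 0, -0.002, -0.002, 0.048, 0, 0, 0, -0.002, -0.002, 0.056, 0, 0, 0, -0.002, -0.002, 0.06, 0, 0, 0, -0.002, -0.002, 0.06, 0, 0, 0])

```text
clock: 13.52
tcp_pos: [0.5832, -0.2076, 0.1021]
orientation: [-0.0, 0.049, 0.999, 0.0]
wrist_force: [0.1, 0.3, -2.9]
finger_gap: 0.0099
grip_force: 98.3
```

Converted, 0.014 m / 0.5 = 0.028, 0.013 m / 0.5 = 0.026.

Emit:
nudge_tcp(plan=[0, 0, 0.008, 0, 0, 0, 0, 0, 0.014, 0, 0, 0, 0, 0, 0.018, 0, 0, 0, 0, 0, 0.022, 0, 0, 0, 0, 0, 0.026, 0, 0, 0, 0, 0, 0.028, 0, 0, 0, 0, 0, 0.028, 0, 0, 0], grip_n=120)

```text
clock: 14.4
tcp_pos: [0.5837, -0.208, 0.0929]
orientation: [0.002, 0.049, 0.999, -0.001]
wrist_force: [-9.2, 3.4, 24.4]
finger_gap: 0.0095
grip_force: 124.7
```

Emit:
nudge_tcp(plan=[0, 0, 0, 0, 0, 0, 0, 0, 0, 0, 0, 0, 0, 0, 0, 0, 0, 0])

```text
clock: 14.78
tcp_pos: [0.5837, -0.208, 0.0929]
orientation: [0.002, 0.049, 0.999, -0.001]
wrist_force: [-9.4, 3.7, 24.1]
finger_gap: 0.0092
grip_force: 124.7
```

Run:
```python
from h import *; from workcell import env, read_camera
r=read_camera('side'); np.savez('pics/side6.npz',**r)
a=r["image"][200:320,235:375]; cv2.imwrite('pics/c6.png',cv2.resize(a,(700,600))[:,:,::-1])
C=np.array([.5762,-.2065]);u=np.array([.9952,-.0977]);v=np.array([.0977,.9952])
for a,b in [(-.085,.055),(-.085,-.055),(.065,-.055),(-.055,0)]: print((proj(r,(*(C+a*u+b*v),.055))-[235,200]+.4)*5)
```

```text
[162.3591222 354.0746914]
[229.33734728 542.21236951]
[543.59038621 461.48932916]
[256.93460885 429.40051959]
```

View pics/c6.png

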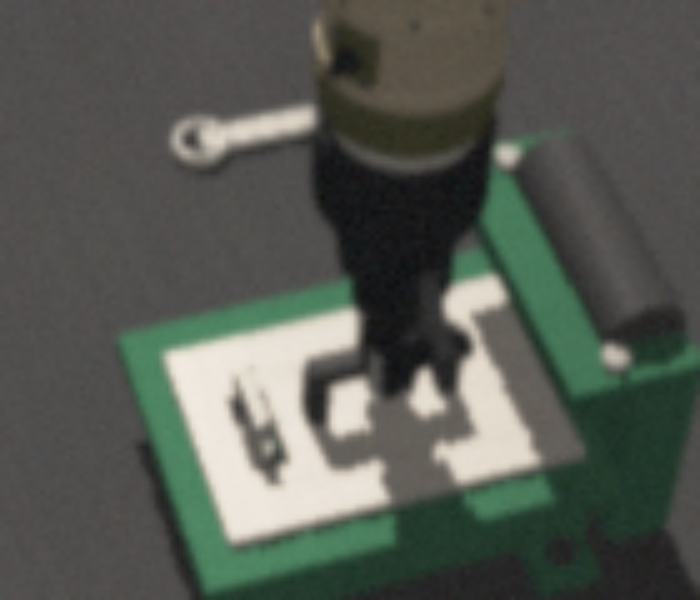

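The cover's near corners are at (163,350) and (230,545), where a fitted cover is predicted to show (162,354) and (229,542). The bolt stands up through the slot, so the cover is seated and pressed with 24 N. I'll hand in now.

```bash
python3 -c "
from workcell import env, read_camera; print(env.hand_in())"
```

```text
the job is handed in; nothing more can be done
None
```

The job is handed in at about 15 s: the T-bolt is in line with the slot, the cover went in under the overhang and over the bolt, and it is held pressed flat with about 24 N, though `hand_in()` gave no verdict and I didn't read the seal squeeze directly.

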